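Close the coin trays and arm the cabinet alarm

TASK

Put the coin tray with the grip rail onto the tray fixed to the shelf, its notch over the brass key so that it lies flat with the edges flush, setting it down rather than letting it drop. Only then arm the alarm on the keypad, one key at a time, each fully down for a moment and let up again before the next: the round key, then the long bar key, then the square key. Never press the cross-shaped panic key, and leave the other things on the shelf where they are.

Things in the scene. Friction and masses are not known exactly. Their poses are not given: they have to be found in the camera images.
- top_tray: Loose rosewood coin tray, about 0.22 kg: slab 110 (x) x 84 (y) x 14 mm, coins inlaid flush in its top. On the middle of the top stands a grip rail 60 mm long (along x), 12 mm wide (y), 28 mm tall, so its top is 42 mm above the underside. Origin: centre of the underside of the 110 x 84 mm outline; z up. A notch right through the slab, 18 mm wide (y) and 16 mm deep (x), is cut in the middle of its +x end.
- notch (a point): point in the loose tray's notch, level with its underside, 47 mm from the tray's origin along its +x; lies over point key when the trays fit
- rail_top (a point): middle of the top of the loose tray's grip rail, 42 mm above the tray's underside
- lower_tray: Rosewood tray fixed to the shelf: slab 110 (x) x 84 (y) x 24 mm, flat deck at 24 mm, with an upright brass key on the deck at the middle of its +x end: 12 (x) x 14 (y) mm, 10 mm tall, outer face 2 mm in from the end. Origin: centre of the underside; z up. The loose tray fits on it with the same heading, origin 24 mm above this origin; the key has 2 mm of play on each side in the notch.
- key (a point): foot of the brass key, on the deck, 47 mm from the fixed tray's origin along its +x and 24 mm up
- keypad: Black alarm keypad fixed to the shelf, 150 x 150 x 16 mm, origin at the centre of its underside, x and y along its sides. Four aluminium keys in black bezels (46 mm square, tops 22 mm above the shelf) sit in a 2 x 2 pattern, centres 68 mm apart; which key is in which place varies. The raised keys stand 10 mm above their bezels, tops 32 mm above the shelf, and sink 6 mm.
- loupe: nickel loupe on a round stand, 116 mm tall, base 60 mm across, origin under the base: bystander
- capsule_stack: stack of glass coin capsules (one piece), 40 mm across, 32 mm tall, origin under it: bystander
- capsule: single glass coin capsule, 38 mm across, 9 mm tall, origin under it: bystander
- silver_tray: silver-plated tray with coins, 100 (x) x 150 (y) x 12 mm, origin under its centre: bystander
- coin_brush: small brush with a wooden handle, 160 mm long, lying on the shelf: bystander
- key_round (a joint): travel of the round key: 0 up, 0.006 (m) fully down; it counts as pressed beyond 0.004. Spring: starts to move at 1.5 N, fully down at 5 N, comes back up by itself. Only the key moves; do not press two at once.
- round_top (a point): centre of the top of the round key (28 mm across); 32 mm above the shelf when up; moves down with the key
- key_bar (a joint): travel of the long bar key: 0 up, 0.006 (m) fully down; it counts as pressed beyond 0.004. Spring: starts to move at 1.5 N, fully down at 5 N, comes back up by itself. Only the key moves; do not press two at once.
- bar_top (a point): centre of the top of the long bar key (38 mm (keypad y) x 13 mm); 32 mm above the shelf when up; moves down with the key
- key_square (a joint): travel of the square key: 0 up, 0.006 (m) fully down; it counts as pressed beyond 0.004. Spring: starts to move at 1.5 N, fully down at 5 N, comes back up by itself. Only the key moves; do not press two at once.
- square_top (a point): centre of the top of the square key (26 x 26 mm); 32 mm above the shelf when up; moves down with the key
- key_cross (a joint): travel of the cross-shaped key: 0 up, 0.006 (m) fully down; it counts as pressed beyond 0.004. Spring: starts to move at 1.5 N, fully down at 5 N, comes back up by itself. Only the key moves; do not press two at once.
- cross_top (a point): centre of the top of the cross key (two crossed bars 34 x 11 mm: the panic key, not to be pressed); 32 mm above the shelf when up; moves down with the key
Things that resemble listed ones, but are neither listed nor needed, are in the scene too. What is shaped like the lower_tray but red is not meant.

How it is judged:
By the outcome, as a careful person would: the job done as asked, in the order asked, and still so for the second after the job is handed in, with the robot touching nothing.
It also fails if it takes over 58 s, if anything falls off the work surface, if the arm or the gripper's body presses on something with over 40 N, if the wrist force passes 120 N, or if a joint passes its speed limit or range.

ROBOT

A 6-joint arm with a two-finger parallel gripper is mounted at the origin on the work surface. World frame = base frame: x ahead of the robot, y to its left, z up, the work surface at z = 0. Lengths are in m, angles in degrees, forces in N, time in s.
With the tool pointing down it reaches from about 0.35 to 0.975 m from the base axis. Payload 7.1 kg.
Tool frame: the origin (TCP) lies midway between the tips of the shut fingers; the grasp point (between the pads) lies 19 mm behind it; z points along the fingers, y is the line along which they close (so a half turn about z gives the same grasp; the last joint's range is limited). The gripper opens to 88 mm and grips with 3 to 60 N. Pads are 20 mm wide; open, the fingers measure 115 mm over their backs; the gripper's body (75 mm by 178 mm) begins 61 mm behind the grasp point.
Start: joints at [75.802, 24.242, 93.386, -0, 62.372, -1.089], TCP at [0.142, 0.609, 0.223] pointing down, gripper open.
Joint ranges: [-172.04, 172.04], [-51.8, 120.97], [4.93, 147.93], [-75.15, 255.16], [6.16, 154.13], [-145.62, 145.62]. Speed limits (degrees/s): [136.94, 136.94, 172.46, 180, 180, 180].

INTERFACE

Orientations are given as [roll, pitch, yaw] about the fixed x, y, z axes, in that order (R = Rz(yaw) Ry(pitch) Rx(roll)).
In Python, from station import manip gives the robot as it stands.
- The arm moves only by the tool drive_tool, never from a script. Its argument "steps" is text: rows parted by semicolons, each of 7 numbers parted by spaces: the turn, a rotation vector about the tool's x, y, z in degrees, then the shift along the tool's x, y, z in m, then the closure in counts, from 0 (fully open) to 255 (shut). In form: rx ry rz tx ty tz fingers; .... A call has 1 to 20 rows; each row is the pose to reach, as a shift and turn from the pose commanded when the call began, along the tool's axes at that moment; what a row does not reach only later rows make up. A row lasts 1/12 s, in which the tool goes at most 41.7 mm and 7.16 degrees, less where a joint would pass 70% of its speed; a pose out of reach is approached as far as the arm can. A call with a gripper value outside its range is refused whole. The fingers move at their own pace and stop on an object; "newtons" is the grip in N (left out, the last holds). Time passes only in rows, so rows that repeat a pose let the fingers close. It gives the time, the measured TCP pose, the force, the opening and the grip force at its end, in the units of the state.
- manip.read_state(): the state, without advancing time (a new reading comes with each control period).
- manip.get_image(name): name is "side" or "top" or "wrist"; returns a dict with "image" (384x512x3 uint8, blue, green, red), "fx", "fy", "cx", "cy" (pixels), "pose" (4x4, takes a point from camera to world coordinates). Camera axes: x right, y down, z forward; pixel columns grow to the right and rows downward; lengths in m; the calibration is good to about 2 mm. A picture is of the moment at which its call begins. There is no depth.
- manip.close_job(): hands the job in; it is judged then, once.
The state is a dict: "t": time; "joint_pos": joint angles; "qvel": joint speeds; "tau": joint torques, N m; "tcp_pos": TCP position; "tcp_rot": TCP orientation; "ft_force": force on the tool from outside, world axes, zero at the start; "torque": the same for the moment, N m; "gripper_width": opening from 0.0 (shut) to 1.0 (fully open); "finger_force": force on a finger pad.
Only numpy, scipy, OpenCV 4.12 (cv2) and the standard library are available. Lean on these libraries where they do the work, as an engineer would, in place of code of your own. Each camera call takes 0.05 s, during which the arm holds its last target. There are 200 camera calls.

## Working session

There is one attempt and no reset: what is moved stays moved. The work goes in short steps, Python scripts to look and compute and a tool call to move; the robot and the scene stay as the last step left them, time stands still between calls to the robot, and variables do not carry over. Pictures are saved under pics/ and viewed, at most 10 in all, crops included, and the job is handed in when it is done.

Besides the shell and the picture viewer there is one more tool, called as name(argument=value, ...), one argument or row to a line, values as JSON. drive_tool: Moves the arm, as the interface text tells. Its arguments: {"type":"object","properties":{"steps":{"type":"string"},"newtons":{"type":"number"}},"required":["steps"]}

```bash
mkdir -p pics; cat > h.py <<'E'
import numpy as np, cv2, pickle
from station import manip
def grab(n,tag):
    d=manip.get_image(n); cv2.imwrite(f'pics/{tag}.png',d['image']); pickle.dump(d,open(f'pics/{tag}.pkl','wb')); return d
def load(tag): return pickle.load(open(f'pics/{tag}.pkl','rb'))
def ray(d,u,v,z):
    P=np.array(d['pose']); r=P[:3,:3]@np.array([(u-d['cx'])/d['fx'],(v-d['cy'])/d['fy'],1]); o=P[:3,3]
    return o+r*(z-o[2])/r[2]
def proj(d,p):
    P=np.array(d['pose']); q=P[:3,:3].T@(np.array(p)-P[:3,3]); return d['fx']*q[0]/q[2]+d['cx'],d['fy']*q[1]/q[2]+d['cy']
E
python3 - <<'E'
from h import *
for n in('top','side'):
    d=grab(n,n+'0'); print(n,d['fx'],np.round(d['pose'],3).tolist())
a=load('top0')['image'];b=load('side0')['image']
cv2.imwrite('pics/top0b.png',cv2.resize(a,(800,600),interpolation=cv2.INTER_CUBIC))
s=manip.read_state();print(s)
E
```

```text
top 365.69263292596753 [[0.037, -0.968, 0.249, 0.345], [-0.999, -0.035, 0.01, -0.043], [-0.001, -0.249, -0.968, 0.904], [0.0, 0.0, 0.0, 1.0]]
side 379.03071614635616 [[0.718, -0.336, 0.61, -0.119], [-0.696, -0.355, 0.624, -0.7], [0.007, -0.873, -0.488, 0.572], [0.0, 0.0, 0.0, 1.0]]
{'t': 0.1, 'joint_pos': array([ 7.58018318e+01,  2.42789484e+01,  9.34262853e+01,  9.70090286e-04,
        6.23723300e+01, -1.08984578e+00]), 'qvel': array([-0.00017482, -0.11008117, -0.08014163,  0.00540822,  0.00668015,
       -0.03330314]), 'tau': array([-5.55299121e-04, -5.45616102e+01, -2.74325109e+01,  6.44420693e-02,
        1.88525452e-02,  9.70911884e-08]), 'tcp_pos': array([0.14160743, 0.608238  , 0.22199674]), 'tcp_rot': array([-1.79922467e+02, -2.33399586e-03,  1.66891226e+02]), 'ft_force': array([0.43736956, 0.64184444, 1.07973603]), 'torque': array([ 0.00152591, -0.02523965, -0.01333307]), 'finger_force': 0.0, 'gripper_width': 0.9987767997773859}
```

View pics/top0b.png

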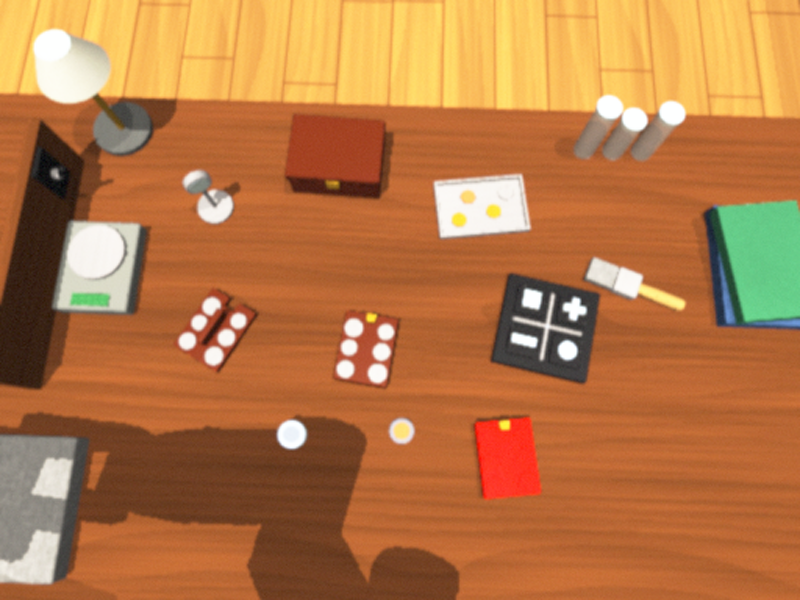

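View pics/side0.png

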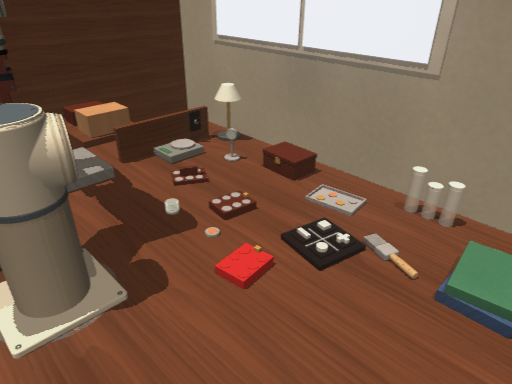

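The top view (800-px version) shows two rosewood trays. The one at (216,330) has a rail and no key, so it is the loose tray. The one at (366,348) has a brass key at (371,317), so it is the fixed tray. The bright red one at (508,457) is the decoy. The keypad is at (546,328): square (532,299), cross (574,308), bar (524,340), round (568,350). I'll confirm this in an enlarged crop with masks.

```bash
python3 - <<'E'
from h import *
d=load('top0');im=d['image'];hsv=cv2.cvtColor(im,cv2.COLOR_BGR2HSV)
for p in[(138,213),(131,226),(234,230),(222,235),(180,220),(200,200),(125,212)]: print(p,hsv[p[1],p[0]])
x0,y0,x1,y1=105,175,265,255
c=im[y0:y1,x0:x1]
w=(hsv[...,1]<90)&(hsv[...,2]>120)
r=(hsv[...,0]<5)|(hsv[...,0]>170)
r=(r&(hsv[...,1]>90)&(hsv[...,2]<130)).astype(np.uint8)*255
m=cv2.merge([w.astype(np.uint8)*255,r*0,r])[y0:y1,x0:x1]
f=lambda q,i:cv2.resize(q,(800,300),fx=5,fy=5,interpolation=i)
s=5
A=cv2.resize(im[180:250,105:265],(800,350),interpolation=cv2.INTER_CUBIC);B=cv2.resize(cv2.merge([w.astype(np.uint8)*255,r*0,r])[190:240,105:265],(800,250),interpolation=0)
cv2.imwrite('pics/crop1.png',np.vstack([A,B]))
def blobs(mask,roi,amin):
    k=np.zeros(mask.shape,np.uint8);k[roi[1]:roi[3],roi[0]:roi[2]]=mask[roi[1]:roi[3],roi[0]:roi[2]]
    n,l,st,ce=cv2.connectedComponentsWithStats(k)
    return [(st[i,4],np.round(ce[i],1).tolist()) for i in range(1,n) if st[i,4]>=amin]
print('loose',blobs(w.astype(np.uint8),(105,180,170,245),20))
print('low',blobs(w.astype(np.uint8),(205,195,262,250),20))
print('pad',blobs(w.astype(np.uint8),(312,172,388,246),20))
E
```

```text
(138, 213) [  6 165 141]
(131, 226) [  8  55 227]
(234, 230) [  7 183 184]
(222, 235) [ 18   5 251]
(180, 220) [ 12 189 173]
(200, 200) [ 11 186 180]
(125, 212) [  7 165 176]
loose [(np.int32(108), [134.7, 195.2]), (np.int32(85), [126.9, 205.9]), (np.int32(90), [152.1, 205.0]), (np.int32(107), [144.5, 215.7]), (np.int32(105), [119.6, 217.8]), (np.int32(121), [136.5, 227.4])]
low [(np.int32(123), [225.9, 209.4]), (np.int32(97), [246.6, 212.1]), (np.int32(95), [222.9, 221.9]), (np.int32(110), [243.7, 224.7]), (np.int32(113), [220.6, 235.7]), (np.int32(130), [241.1, 238.5])]
pad [(np.int32(130), [381.7, 176.8]), (np.int32(152), [340.0, 190.9]), (np.int32(298), [349.7, 208.6]), (np.int32(158), [367.4, 197.3]), (np.int32(130), [335.0, 217.2]), (np.int32(142), [362.9, 223.8])]
```

View pics/crop1.png

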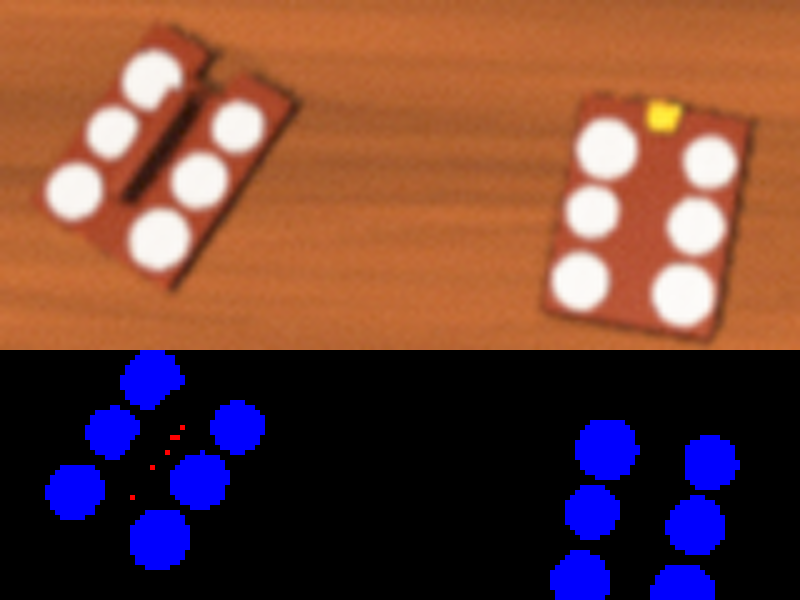

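The crop confirms it. The left tray (rail, notch at its upper-right end, crop (225,65)) is loose, and the right one (brass key at crop (663,117)) is the fixed tray, in rosewood rather than red. Next I'll measure the outlines and keys.

```bash
cat >> h.py <<'E'
def traymask(im,roi,hmax=9):
    hsv=cv2.cvtColor(cv2.GaussianBlur(im,(3,3),0),cv2.COLOR_BGR2HSV)
    m=((hsv[...,0]<=hmax)|(hsv[...,0]>170)|((hsv[...,1]<110)&(hsv[...,2]>110))).astype(np.uint8)*255
    k=np.zeros_like(m);x0,y0,x1,y1=roi;k[y0:y1,x0:x1]=m[y0:y1,x0:x1]
    k=cv2.morphologyEx(k,cv2.MORPH_OPEN,np.ones((3,3)))
    c=max(cv2.findContours(k,cv2.RETR_EXTERNAL,cv2.CHAIN_APPROX_NONE)[0],key=cv2.contourArea)
    return k,c
def rect(d,c,z):
    p=np.array([ray(d,u,v,z)[:2] for u,v in c[:,0]],np.float32)
    return cv2.minAreaRect((p*1000).astype(np.float32))
E
python3 - <<'E'
from h import *
d=load('top0');im=d['image'];ov=im.copy()
for n,roi,z,coins in[('loose',(105,180,170,242),.014,[(134.7,195.2),(126.9,205.9),(119.6,217.8),(152.1,205.),(144.5,215.7),(136.5,227.4)]),('low',(208,193,262,252),.024,[(225.9,209.4),(222.9,221.9),(220.6,235.7),(246.6,212.1),(243.7,224.7),(241.1,238.5)])]:
    k,c=traymask(im,roi);cv2.drawContours(ov,[c],-1,(0,255,0),1)
    print(n,rect(d,c,z))
    q=np.array([ray(d,u,v,z)[:2]*1000 for u,v in coins]);print(np.round(q,1).tolist(),q.mean(0))
    v=(q[0]-q[2]+q[3]-q[5]);w=q[:3].mean(0)-q[3:].mean(0);print('heading coins',np.degrees(np.arctan2(v[1],v[0])),np.degrees(np.arctan2(-w[0],w[1])))
# by picked corners
C=lambda L:[(105+u/5,180+v/5) for u,v in L]
for n,L,z in[('loose',C([(160,25),(300,98),(168,285),(38,192)]),.014),('low',C([(585,95),(753,120),(708,338),(545,310)]),.024)]:
    q=np.array([ray(d,u,v,z)[:2]*1000 for u,v in L]);print(n,'corners',np.round(q,1).tolist(),q.mean(0),[np.linalg.norm(q[i]-q[(i+1)%4]).round(1) for i in range(4)],np.degrees(np.arctan2(*((q[0]-q[3]+q[1]-q[2])[::-1]))))
hsv=cv2.cvtColor(im,cv2.COLOR_BGR2HSV)
y=((abs(hsv[...,0].astype(int)-26)<7)&(hsv[...,1]>120)&(hsv[...,2]>150)).astype(np.uint8);y[:, :205]=0;y[:,262:]=0;y[:190]=0;y[215:]=0
mm=cv2.moments(y,True);u,v=mm['m10']/mm['m00'],mm['m01']/mm['m00'];print('key',u,v,ray(d,u,v,.034),mm['m00'])
K=dict(square=(340,190.9),cross=(367.4,197.3),bar=(335,217.2),round=(362.9,223.8))
for k,(u,v) in K.items(): print(k,ray(d,u,v,.032).round(4))
P=np.array([ray(d,*K[k],.032)[:2] for k in('square','cross','round','bar')]);print(P.mean(0),[np.linalg.norm(P[i]-P[(i+1)%4]).round(4) for i in range(4)],[np.degrees(np.arctan2(*(P[i]-P[j])[::-1])) for i,j in((0,3),(1,2))])
cv2.imwrite('pics/ov1.png',cv2.resize(ov[180:250,105:265],(800,350),interpolation=0))
# side: key centroids
s=load('side0')['image'];h=cv2.cvtColor(s,cv2.COLOR_BGR2HSV);w=((h[...,1]<60)&(h[...,2]>140)).astype(np.uint8)
w[:, :285]=0;w[:,360:]=0;w[:215]=0;w[265:]=0
n,l,st,ce=cv2.connectedComponentsWithStats(w)
for i in range(1,n):
    if st[i,4]>20: print(st[i],ce[i].round(1),ray(load('side0'),*ce[i],.030).round(4))
E
```

```text
loose ((525.3642578125, 252.95034790039062), (88.38240051269531, 112.44776916503906), 61.49275207519531)
[[562.9, 264.0], [534.8, 280.2], [504.1, 294.6], [539.3, 217.6], [511.6, 233.6], [481.7, 250.0]] [522.39133874 256.6719336 ]
heading coins -28.36725035918045 -26.6775727489489
low ((501.00677490234375, 10.771644592285156), (86.49768829345703, 112.37430572509766), 82.34585571289062)
[[532.7, 32.1], [501.3, 37.7], [467.4, 41.3], [527.8, -19.1], [496.3, -13.3], [462.4, -8.5]] [497.99224021  11.70789723]
heading coins -8.602212077900584 -5.6126369474123425
loose corners [[589.7, 261.3], [554.3, 186.8], [458.3, 242.1], [501.9, 311.7]] [526.06687047 250.48320049] [np.float64(82.5), np.float64(110.8), np.float64(82.1), np.float64(101.2)] -29.895749576152248
low corners [[558.7, 43.2], [549.0, -40.4], [441.1, -22.6], [451.6, 56.3]] [500.09495316   9.10713991] [np.float64(84.2), np.float64(109.3), np.float64(79.6), np.float64(107.8)] -8.162947470229577
key 237.32142857142858 202.89285714285714 [0.54781664 0.00426153 0.034     ] 28.0
square [ 0.5879 -0.2474  0.032 ]
cross [ 0.574  -0.3143  0.032 ]
bar [ 0.5213 -0.2338  0.032 ]
round [ 0.5076 -0.3007  0.032 ]
[ 0.54768836 -0.27406068] [np.float64(0.0683), np.float64(0.0678), np.float64(0.0683), np.float64(0.0679)] [np.float64(-11.533579024878094), np.float64(-11.521949565678801)]
[318 220  13   8  71] [323.5 223.6] [ 0.5866 -0.2462  0.03  ]
[298 227  13  10  64] [303.4 231.8] [ 0.5202 -0.2338  0.03  ]
[309 229  41  23 231] [330.  240.6] [ 0.5377 -0.3014  0.03  ]
```

View pics/ov1.png

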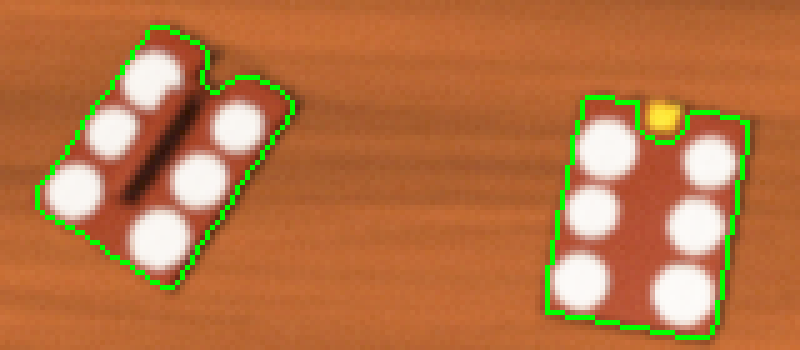

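```bash
cat >> h.py <<'E'
from scipy.spatial.transform import Rotation as R
def delta(p,yaw,s=None):
    s=s or manip.read_state(); A=R.from_euler('xyz',s['tcp_rot'],degrees=True); B=R.from_euler('xyz',[180,0,yaw],degrees=True)
    print('turn',(A.inv()*B).as_rotvec(degrees=True).round(2),'shift',A.inv().apply(np.array(p)-s['tcp_pos']).round(4))
E
python3 - <<'E'
from h import *
delta((.525,.253,.25),151.5); delta((.525,.253,.12),151.5)
d=load('top0'); print('loupe base',ray(d,137.6,132.5,0))
E
```

```text
turn [-8.000e-02  1.000e-02  1.539e+01] shift [-0.454  -0.2591 -0.0277]
turn [-8.000e-02  1.000e-02  1.539e+01] shift [-0.454  -0.2589  0.1023]
loupe base [7.38856079e-01 2.81426264e-01 1.11022302e-16]
```

drive_tool(
  steps="0 0 0 0 0 -0.03 0; 0 0 15.4 -0.454 -0.259 -0.028 0;0 0 15.4 -0.454 -0.259 -0.028 0;0 0 15.4 -0.454 -0.259 -0.028 0;0 0 15.4 -0.454 -0.259 -0.028 0;0 0 15.4 -0.454 -0.259 -0.028 0;0 0 15.4 -0.454 -0.259 -0.028 0;0 0 15.4 -0.454 -0.259 -0.028 0;0 0 15.4 -0.454 -0.259 -0.028 0;0 0 15.4 -0.454 -0.259 -0.028 0;0 0 15.4 -0.454 -0.259 -0.028 0;0 0 15.4 -0.454 -0.259 -0.028 0;0 0 15.4 -0.454 -0.259 -0.028 0;0 0 15.4 -0.454 -0.259 -0.028 0;0 0 15.4 -0.454 -0.259 -0.028 0;0 0 15.4 -0.454 -0.259 -0.028 0;0 0 15.4 -0.454 -0.259 -0.028 0;0 0 15.4 -0.454 -0.259 -0.028 0",
)

```text
t: 1.6
tcp_pos: [0.5241, 0.2543, 0.2505]
tcp_rot: [-180.0, -0.0, 151.6]
ft_force: [0.1, 0.9, -0.2]
gripper_width: 1.001
finger_force: 0.0
```

```bash
python3 - <<'E'
from h import *
d=grab('wrist','w1');s=manip.read_state();print(s['t'],s['tcp_pos'],s['tcp_rot'],s['ft_force'],np.round(d['pose'],3).tolist(),d['fx'])
print('rail top',proj(d,(.525,.253,.042)))
E
```

```text
1.65 [0.52410266 0.25449019 0.25060688] [-1.79986919e+02 -2.42180762e-02  1.51588515e+02] [-0.08678344  1.1681091  -0.19079923] [[0.476, 0.841, 0.255, 0.453], [0.879, -0.455, -0.14, 0.293], [-0.002, 0.291, -0.957, 0.412], [0.0, 0.0, 0.0, 1.0]] 270.4973665154937
rail top (np.float64(253.3016710520629), np.float64(171.72438243435323))
```

View pics/w1.png

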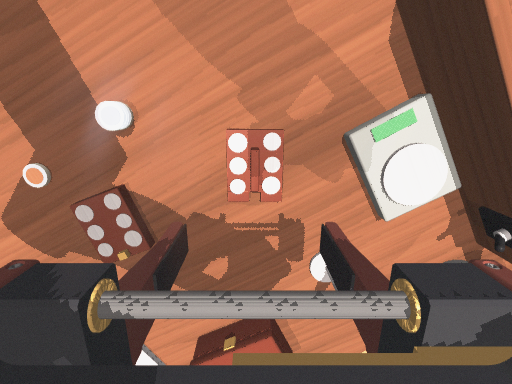

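The wrist view shows the loose tray (rail at (254,170), notch at (254,198)) lying between the fingers, with the fixed tray at (112,225). I'll measure both outlines here as a cross-check.

```bash
python3 - <<'E'
from h import *
d=load('w1');im=d['image']
g=cv2.cvtColor(im,cv2.COLOR_BGR2HSV).astype(int)
def edges(line): # strongest gradient positions
    e=np.abs(np.diff(cv2.GaussianBlur(line.astype(np.float32).reshape(-1,3),(1,3),0),axis=0)).sum(1);return e
for v in(138,155,170,180,192):
    e=edges(im[v,215:296]);
    print(v,[(215+i+.5,int(e[i])) for i in range(1,79) if e[i]>45 and e[i]>=e[i-1] and e[i]>=e[i+1]])
for u in(230,247,262,279):
    e=edges(im[118:212,u]);
    print('col',u,[(118+i+.5,int(e[i])) for i in range(1,92) if e[i]>45 and e[i]>=e[i-1] and e[i]>=e[i+1]])
E
```

```text
138 [(228.5, 153), (246.5, 151), (263.5, 168), (280.5, 159)]
155 [(248.5, 55)]
170 [(230.5, 163), (245.5, 151), (249.5, 78), (251.5, 47), (266.5, 168), (277.5, 149)]
180 [(232.5, 161), (242.5, 146), (249.5, 50), (251.5, 52), (263.5, 183), (278.5, 179)]
192 [(232.5, 153), (242.5, 132), (251.5, 56), (260.5, 67), (264.5, 160), (276.5, 163)]
col 230 [(127.5, 74), (129.5, 79), (135.5, 123), (148.5, 146), (160.5, 156), (169.5, 141), (182.5, 146), (189.5, 156)]
col 247 [(127.5, 66), (129.5, 45), (141.5, 66), (143.5, 65)]
col 262 [(128.5, 56), (182.5, 152), (188.5, 175)]
col 279 [(128.5, 45), (136.5, 149), (146.5, 146), (159.5, 116), (167.5, 123), (180.5, 147), (188.5, 136), (200.5, 47)]
```

```bash
python3 - <<'E'
from h import *
d=load('w1');im=d['image']
b=im.astype(int);print([tuple(im[v,u]) for u,v in[(255,150),(240,150),(222,150),(290,150),(229,145),(280,175),(255,170),(255,205),(120,210)]])
ratio=(b[...,1]+1)/(b[...,2]+1)
print('row150',[(u,round(ratio[150,u],2)) for u in range(220,292)][::3])
print('row175',[round(x,2) for x in ratio[175,220:292]])
print('col250',[round(x,2) for x in ratio[120:212,236]])
E
```

```text
[(np.uint8(62), np.uint8(78), np.uint8(156)), (np.uint8(247), np.uint8(247), np.uint8(247)), (np.uint8(95), np.uint8(133), np.uint8(214)), (np.uint8(79), np.uint8(109), np.uint8(175)), (np.uint8(247), np.uint8(247), np.uint8(247)), (np.uint8(81), np.uint8(102), np.uint8(197)), (np.uint8(71), np.uint8(86), np.uint8(163)), (np.uint8(84), np.uint8(120), np.uint8(195)), (np.uint8(53), np.uint8(66), np.uint8(121))]
row150 [(220, np.float64(0.62)), (223, np.float64(0.62)), (226, np.float64(0.56)), (229, np.float64(0.55)), (232, np.float64(0.98)), (235, np.float64(1.0)), (238, np.float64(1.0)), (241, np.float64(1.0)), (244, np.float64(0.61)), (247, np.float64(0.55)), (250, np.float64(0.53)), (253, np.float64(0.5)), (256, np.float64(0.51)), (259, np.float64(0.53)), (262, np.float64(0.52)), (265, np.float64(0.52)), (268, np.float64(0.6)), (271, np.float64(0.82)), (274, np.float64(0.73)), (277, np.float64(0.54)), (280, np.float64(0.54)), (283, np.float64(0.6)), (286, np.float64(0.64)), (289, np.float64(0.62))]
row175 [np.float64(0.62), np.float64(0.61), np.float64(0.6), np.float64(0.63), np.fl
[... 2128 characters left out ...]
 np.float64(1.0), np.float64(1.0), np.float64(0.8), np.float64(0.55), np.float64(0.53), np.float64(0.55), np.float64(0.54), np.float64(1.0), np.float64(1.0), np.float64(1.0), np.float64(1.0), np.float64(1.0), np.float64(1.0), np.float64(1.0), np.float64(1.0), np.float64(1.0), np.float64(1.0), np.float64(1.0), np.float64(1.0), np.float64(1.0), np.float64(1.0), np.float64(1.0), np.float64(0.75), np.float64(0.53), np.float64(0.52), np.float64(0.52), np.float64(0.52), np.float64(0.52), np.float64(0.53), np.float64(0.54), np.float64(0.6), np.float64(0.61), np.float64(0.61), np.float64(0.63), np.float64(0.61), np.float64(0.6), np.float64(0.61), np.float64(0.62), np.float64(0.62), np.float64(0.61)]
```

```bash
cat >> h.py <<'E'
def ratiomask(im,roi):
    b=cv2.GaussianBlur(im,(3,3),0).astype(float);r=(b[...,1]+1)/(b[...,2]+1)
    m=((r<.575)|(r>.72)).astype(np.uint8)*255
    k=np.zeros_like(m);x0,y0,x1,y1=roi;k[y0:y1,x0:x1]=m[y0:y1,x0:x1]
    k=cv2.morphologyEx(k,cv2.MORPH_OPEN,np.ones((3,3)))
    return k,max(cv2.findContours(k,cv2.RETR_EXTERNAL,cv2.CHAIN_APPROX_NONE)[0],key=cv2.contourArea)
def sides(d,c,z,zback,c0,yaw,zr=None):
    # edge positions in tray axes (mm) about guess c0,yaw: +x end, -x end, +y, -y, with slopes (deg)
    a=np.radians(yaw);X=np.array([np.cos(a),np.sin(a)]);Y=np.array([-X[1],X[0]]);out={}
    for n,zz,main,sg in(('+x',z,0,1),('-x',zback,0,-1),('+y',z,1,1),('-y',zr if zr is not None else z,1,-1)):
        q=np.array([(ray(d,u,v,zz)[:2]-c0)@np.array([X,Y]).T for u,v in c[:,0]])*1000
        L=(55,42)[main];o=q[:,1-main];s=(abs(q[:,main]-sg*L)<9)&((abs(o)<38) if main else (abs(o)<36)&(abs(o)>14))
        f=np.polyfit(o[s],q[s,main],1);r=q[s,main]-np.polyval(f,o[s]);k=abs(r)<2
        f=np.polyfit(o[s][k],q[s,main][k],1);out[n]=(round(f[1],1),round(np.degrees(np.arctan(f[0]))*(-1 if main==0 else 1),1),int(k.sum()))
    return out
E
python3 - <<'E'
from h import *
w=load('w1');t=load('top0')
k,c=ratiomask(w['image'],(215,118,296,212));print('wrist loose',sides(w,c,.014,0,np.array([.525,.253]),-28.5))
k,c=ratiomask(t['image'],(105,180,172,242));print('top loose',sides(t,c,.014,.014,np.array([.525,.253]),-28.5),'-x at z0:',sides(t,c,.014,0,np.array([.525,.253]),-28.5,0))
k,c=ratiomask(t['image'],(205,190,264,252));print('top low',sides(t,c,.024,.024,np.array([.501,.011]),-7.65),'z0',sides(t,c,.024,0,np.array([.501,.011]),-7.65,0))
k,c=ratiomask(w['image'],(60,175,160,268));print('wrist low',sides(w,c,.024,.024,np.array([.501,.011]),-7.65),sides(w,c,.024,0,np.array([.501,.011]),-7.65,0))
E
```

```text
wrist loose {'+x': (np.float64(52.6), np.float64(0.1), 28), '-x': (np.float64(-52.4), np.float64(-0.2), 27), '+y': (np.float64(40.8), np.float64(-0.4), 45), '-y': (np.float64(-37.0), np.float64(1.6), 37)}Traceback (most recent call last):
  File "<stdin>", line 4, in <module>
  File "h.py", line 37, in sides
    f=np.polyfit(o[s],q[s,main],1);r=q[s,main]-np.polyval(f,o[s]);k=abs(r)<2
    raise TypeError("expected non-empty vector for x")
TypeError: expected non-empty vector for x
```

```bash
python3 - <<'E'
from h import *
w=load('w1');t=load('top0')
c0=np.array([.525,.253]);a=np.radians(-28.5);X=np.array([np.cos(a),np.sin(a)]);Y=np.array([-X[1],X[0]])
for uv in[(226.8,175.5),(282.2,175.5)]: print('row175',(ray(w,*uv,.014)[:2]-c0)@np.array([X,Y]).T)
for u in (250.,258.5): print('rail',(ray(w,u,175,.042)[:2]-c0)@np.array([X,Y]).T)
k,c=traymask(t['image'],(105,180,172,242));print('top loose',sides(t,c,.014,.014,c0,-28.5))
k,c=traymask(t['image'],(208,193,262,252));print('top low',sides(t,c,.024,.024,np.array([.501,.011]),-7.65))
im=t['image'].astype(int);r=(im[...,1]+1)/(im[...,2]+1)
print('top row222',[round(x,2) for x in r[229,208:262]])
print('top col234',[round(x,2) for x in r[195:255,233]])
print('V',im[195:255,233,2].tolist())
k,c=ratiomask(w['image'],(60,175,160,268))
try: print('wrist low',sides(w,c,.024,.024,np.array([.501,.011]),-7.65))
except Exception as e: print(e,cv2.boundingRect(c))
E
```

```text
row175 [ 0.01207919 -0.04006336]
row175 [0.01196827 0.04354127]
rail [ 0.00469681 -0.00462651]
rail [0.00468104 0.0072921 ]
top loose {'+x': (np.float64(55.0), np.float64(1.5), 14), '-x': (np.float64(-54.9), np.float64(-0.1), 15), '+y': (np.float64(42.8), np.float64(0.2), 26), '-y': (np.float64(-42.5), np.float64(-0.0), 27)}
top low {'+x': (np.float64(54.5), np.float64(1.2), 18), '-x': (np.float64(-54.8), np.float64(-0.6), 18), '+y': (np.float64(41.7), np.float64(0.1), 30), '-y': (np.float64(-42.1), np.float64(0.4), 30)}
top row222 [np.float64(0.56), np.float64(0.54), np.float64(0.57), np.float64(0.56), np.float64(0.55), np.float64(0.56), np.float64(0.56), np.float64(0.5), np.float64(0.45), np.float64(0.46), np.float64(0.47), np.float64(0.53), np.float64(0.54), np.float64(0.57), np.float64(0.53), np.float64(0.49), np.float64(0.46), np.float64(0.46), np.float64(0.45), np.float64(0.45), np.float64(0.48), np.float64(0.43), np.float64(0.45), np.float64(0.45), np.float64(0.45), np.float64(0.45), np.float64(0.46), np.float64(0.43), np.float64(0.46), np.float64(0.45), np.float64(0.47), np.f
[... 1308 characters left out ...]
loat64(0.44), np.float64(0.46), np.float64(0.53), np.float64(0.56), np.float64(0.55), np.float64(0.56), np.float64(0.55), np.float64(0.55), np.float64(0.56), np.float64(0.55), np.float64(0.55)]
V [188, 195, 190, 178, 157, 157, 170, 174, 177, 178, 175, 175, 177, 177, 180, 181, 179, 179, 177, 177, 177, 180, 177, 178, 176, 177, 176, 179, 178, 181, 180, 181, 179, 180, 180, 181, 183, 184, 183, 185, 182, 184, 184, 182, 185, 185, 186, 185, 186, 179, 154, 152, 182, 197, 195, 191, 185, 185, 179, 174]
wrist low {'+x': (np.float64(51.3), np.float64(-0.9), 24), '-x': (np.float64(-49.7), np.float64(0.8), 30), '+y': (np.float64(37.7), np.float64(-0.5), 36), '-y': (np.float64(-36.8), np.float64(-0.1), 34)}
```

```bash
python3 - <<'E'
from h import *
delta((.5255,.254,.020),151.6);s=manip.read_state();print(s['tcp_pos'],s['qvel'].round(2))
E
```

```text
turn [-0.01 -0.02 -0.01] shift [-0.0016  0.0003  0.2306]
[0.52410266 0.25449019 0.25060688] [ 0.1  -0.04 -0.15 -0.11 -0.07 -0.08]
```

drive_tool(
  steps="0 0 0 -0.001 0 0.04 0;0 0 0 -0.001 0 0.08 0;0 0 0 -0.001 0 0.12 0;0 0 0 -0.001 0 0.16 0;0 0 0 -0.001 0 0.19 0;0 0 0 -0.001 0 0.21 0;0 0 0 -0.001 0 0.22 0;0 0 0 -0.001 0 0.23 0;0 0 0 -0.001 0 0.23 0;0 0 0 -0.001 0 0.23 0",
)

```text
t: 2.48
tcp_pos: [0.5263, 0.2536, 0.0214]
tcp_rot: [180.0, 0.0, 151.5]
ft_force: [-0.0, 0.1, -0.1]
gripper_width: 0.999
finger_force: 0.0
```

drive_tool(
  steps="0 0 0 0 0 0.003 0;0 0 0 0 0 0.003 120;0 0 0 0 0 0.003 180;0 0 0 0 0 0.003 255;0 0 0 0 0 0.003 255;0 0 0 0 0 0.003 255;0 0 0 0 0 0.003 255;0 0 0 0 0 0.003 255;0 0 0 0 0 0.003 255;0 0 0 0 0 0.003 255;0 0 0 0 0 0.003 255;0 0 0 0 0 0.003 255",
  newtons=25,
)

```text
t: 3.48
tcp_pos: [0.526, 0.253, 0.0176]
tcp_rot: [-180.0, -0.0, 151.5]
ft_force: [-0.2, -1.3, 0.4]
gripper_width: 0.201
finger_force: 0.0
```

drive_tool(
  steps="0 0 0 0 0 0 255;0 0 0 0 0 0 255;0 0 0 0 0 0 255;0 0 0 0 0 0 255",
)

```text
t: 3.82
tcp_pos: [0.5261, 0.2531, 0.0177]
tcp_rot: [180.0, 0.0, 151.5]
ft_force: [0.4, 1.1, -0.7]
gripper_width: 0.133
finger_force: 25.0
```

drive_tool(
  steps="0 0 0 0 0 -0.01 255;0 0 0 0 0 -0.03 255;0 0 0 0 0 -0.06 255;0 0 0 0 0 -0.09 255;0 0 0 0 0 -0.1 255;0 0 0 0 0 -0.1 255;0 0 0 0 0 -0.1 255",
)

```text
t: 4.4
tcp_pos: [0.5259, 0.2529, 0.1178]
tcp_rot: [180.0, 0.0, 151.5]
ft_force: [-0.7, -0.3, -2.9]
gripper_width: 0.138
finger_force: 25.0
```

```bash
python3 - <<'E'
from h import *
d=grab('wrist','w2');s=manip.read_state();print(s['t'],s['tcp_pos'],s['tcp_rot'],s['finger_force'],s['gripper_width'])
delta((.501,.011,.118),172.4)
E
```

```text
4.45 [0.52519984 0.25259248 0.1167238 ] [-1.79929984e+02 -5.14132135e-02  1.51492595e+02] 24.999753534793854 0.13341988912531028
turn [ -0.06  -0.06 -20.91] shift [-0.094  -0.2239 -0.0011]
```

View pics/w2.png

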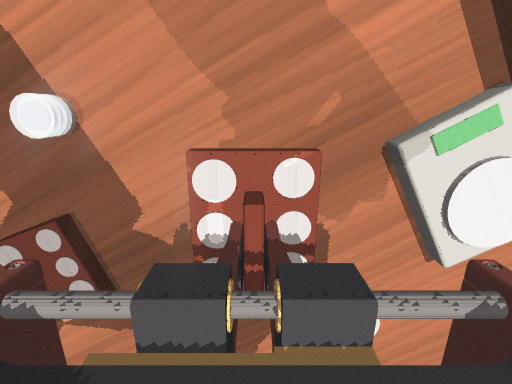

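The tray is held straight: its back end is at row 150 and the rail end at row 192. From these I'll work out its offset in the hand.

```bash
python3 - <<'E'
from h import *
d=load('w2');im=d['image'].astype(int);b=(im[...,1]+1)/(im[...,2]+1)
print('r',[round(x,2) for x in b[143:160,254]],im[143:160,254,2].tolist());print('rail',im[183:212,254,2].tolist())
s_p=np.array([.5257,.2528]);a=np.radians(-28.5);X=np.array([np.cos(a),np.sin(a)]);Y=np.array([-X[1],X[0]])
M=np.array([X,Y]).T
for n,v,z in[('end top',155,.1131),('end bot',149.5,.0991),('rail end top',204,.1411),('rail end',192,.1411)]: print(n,((ray(d,254,v,z)[:2]-s_p)@M*1000).round(1))
print('row170 L,R',[ (i+180,round(b[170,i+180],2)) for i in range(0,16)],[(i+312,round(b[170,i+312],2)) for i in range(0,16)])
for u in(187.5,321): print(((ray(d,u,170,.1131)[:2]-s_p)@M*1000).round(1))
E
```

```text
r [np.float64(0.61), np.float64(0.61), np.float64(0.62), np.float64(0.63), np.float64(0.63), np.float64(0.6), np.float64(0.59), np.float64(0.6), np.float64(0.49), np.float64(0.52), np.float64(0.53), np.float64(0.55), np.float64(0.51), np.float64(0.52), np.float64(0.52), np.float64(0.53), np.float64(0.52)] [173, 172, 171, 172, 171, 108, 89, 82, 143, 150, 90, 84, 148, 148, 150, 151, 152]
rail [150, 151, 150, 151, 149, 147, 152, 152, 89, 86, 81, 84, 81, 83, 86, 87, 85, 86, 88, 85, 85, 110, 140, 145, 145, 145, 147, 145, 145]
end top [-54.2   0.4]
end bot [-55.6   0.5]
rail end top [-32.1   0.4]
rail end [-38.8   0.4]
row170 L,R [(180, np.float64(0.64)), (181, np.float64(0.64)), (182, np.float64(0.63)), (183, np.float64(0.64)), (184, np.float64(0.64)), (185, np.float64(0.63)), (186, np.float64(0.63)), (187, np.float64(0.56)), (188, np.float64(0.58)), (189, np.float64(0.58)), (190, np.float64(0.57)), (191, np.float64(0.57)), (192, np.float64(0.57)), (193, np.float64(0.55)), (194, np.float64(0.9)), (195, np.float64(0.97))] [(312, np.float64(0.98)), (313, np.float64(0.83)), (314, np.float64(0.51)), (315, np.float64(0.51)), (316, np.float64(0.5)), (317, np.float64(0.51)), (318, np.float64(0.51)), (319, np.float64(0.51)), (320, np.float64(0.55)), (321, np.float64(0.62)), (322, np.float64(0.63)), (323, np.float64(0.63)), (324, np.float64(0.63)), (325, np.float64(0.62)), (326, np.float64(0.63)), (327, np.float64(0.64))]
[-44.8 -41.2]
[-44.7  42.4]
```

drive_tool(
  steps="0 0 -3 -0.012 -0.027 0 255;0 0 -7 -0.027 -0.064 0 255;0 0 -11 -0.042 -0.1 0 255;0 0 -15 -0.058 -0.136 0 255;0 0 -18 -0.073 -0.172 0 255;0 0 -20.9 -0.088 -0.207 0 255;0 0 -20.9 -0.0949 -0.2237 0.01 255;0 0 -20.9 -0.0949 -0.2237 0.025 255;0 0 -20.9 -0.0949 -0.2237 0.035 255;0 0 -20.9 -0.0949 -0.2237 0.037 255;0 0 -20.9 -0.0949 -0.2237 0.037 255;0 0 -20.9 -0.0949 -0.2237 0.037 255",
)

```text
t: 5.45
tcp_pos: [0.5024, 0.0118, 0.0802]
tcp_rot: [-180.0, -0.1, 172.5]
ft_force: [0.5, 0.7, -2.8]
gripper_width: 0.136
finger_force: 25.0
```

```bash
python3 - <<'E'
from h import *
d=grab('wrist','w3');t=grab('top','t3');p=grab('side','s3');s=manip.read_state();print(s['t'],s['tcp_pos'],s['tcp_rot'],s['finger_force'],s['gripper_width'])
a=d['image'][110:290,140:380];b=p['image'][150:240,180:300]
cv2.imwrite('pics/c3.png',np.hstack([cv2.resize(a,(400,300),interpolation=2),cv2.resize(b,(400,300),interpolation=2)]))
E
```

```text
5.6 [0.50305597 0.01173486 0.08109013] [1.79994522e+02 4.49572389e-02 1.72455351e+02] 24.99975711107254 0.13755306959331512
```

View pics/c3.png

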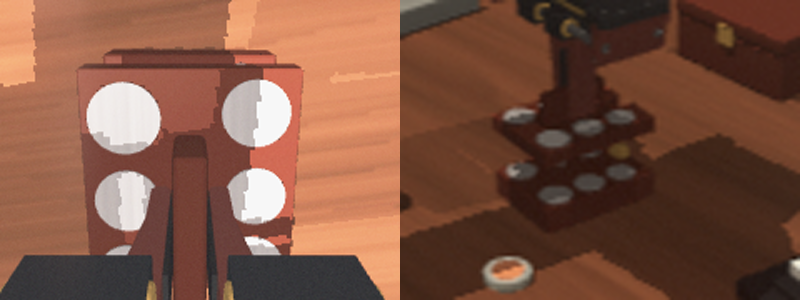

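The wrist crop shows the loose tray (back corners at crop (78,67) and (303,67)) with the fixed tray's back edge just behind it (crop (105–277,52)). The side view shows them stacked with a gap. I'll compare the two in one camera.

```bash
python3 - <<'E'
from h import *
d=load('w3');im=d['image'].astype(int);b=(im[...,1]+1)/(im[...,2]+1)
for u in(215,240,254,270,290): print(u,im[134:158,u,2].tolist(),[round(x,2) for x in b[134:158,u]][:8])
for v in(141,142,143): print(v,'L',[round(x,2) for x in b[v,196:212]],'R',[round(x,2) for x in b[v,298:312]])
for v in(155,175): print(v,'L',[round(x,2) for x in b[v,182:196]],'R',[round(x,2) for x in b[v,312:326]])
E
```

```text
215 [173, 176, 177, 178, 176, 136, 92, 89, 99, 115, 119, 122, 119, 119, 93, 89, 81, 136, 168, 168, 168, 167, 168, 165] [np.float64(0.64), np.float64(0.63), np.float64(0.63), np.float64(0.64), np.float64(0.64), np.float64(0.65), np.float64(0.57), np.float64(0.63)]
240 [179, 176, 171, 170, 169, 128, 89, 86, 93, 116, 118, 118, 119, 118, 97, 87, 83, 136, 163, 163, 162, 162, 164, 164] [np.float64(0.64), np.float64(0.64), np.float64(0.63), np.float64(0.64), np.float64(0.64), np.float64(0.65), np.float64(0.6), np.float64(0.59)]
254 [172, 174, 171, 168, 170, 148, 94, 85, 90, 117, 119, 121, 120, 119, 97, 90, 86, 137, 158, 159, 161, 161, 162, 160] [np.float64(0.63), np.float64(0.63), np.float64(0.64), np.float64(0.64), np.float64(0.64), np.float64(0.64), np.float64(0.62), np.float64(0.56)]
270 [170, 164, 165, 164, 163, 142, 92, 86, 90, 114, 119, 120, 121, 119, 91, 86, 84, 138, 160, 160, 157, 160, 157, 158] [np.float64(0.63), np.float64(0.64), np.float64(0.64), np.float64(0.65), np.float64(0.64), np.float64(0.64), np.float64(0.62), np.float64(0.6)]
290 [223, 220, 220, 220, 221, 225, 128, 116, 1
[... 2187 characters left out ...]
t64(0.53), np.float64(0.54), np.float64(0.53), np.float64(0.53), np.float64(0.52), np.float64(0.52), np.float64(0.51), np.float64(0.65), np.float64(0.64), np.float64(0.64), np.float64(0.63)]
175 L [np.float64(0.66), np.float64(0.66), np.float64(0.66), np.float64(0.68), np.float64(0.67), np.float64(0.65), np.float64(0.6), np.float64(0.61), np.float64(0.61), np.float64(0.61), np.float64(0.91), np.float64(0.98), np.float64(0.98), np.float64(0.98)] R [np.float64(1.0), np.float64(1.0), np.float64(0.91), np.float64(0.52), np.float64(0.52), np.float64(0.52), np.float64(0.52), np.float64(0.51), np.float64(0.6), np.float64(0.65), np.float64(0.65), np.float64(0.64), np.float64(0.64), np.float64(0.64)]
```

```bash
python3 - <<'E'
from h import *
d=load('w3');s_p=np.array([.5027,.0118]);a=np.radians(-7.5);X=np.array([np.cos(a),np.sin(a)]);Y=np.array([-X[1],X[0]]);M=np.array([X,Y]).T
f=lambda u,v,z:((ray(d,u,v,z)[:2]-s_p)@M*1000).round(1)
zu=.0806-.0177
print('low back top',f(254,142.6,.024),'low back bot',f(254,139.2,0))
print('low L,R',f(201.6,143,.024),f(304.7,143,.024))
print('loose back top',f(254,150.7,zu+.014),'bot',f(254,147.6,zu))
print('loose L,R',f(185.5,155,zu+.014),f(321.5,155,zu+.014))
# top camera: key centroid visible?
t=load('t3');h=cv2.cvtColor(t['image'],cv2.COLOR_BGR2HSV);y=((abs(h[...,0].astype(int)-26)<7)&(h[...,1]>120)&(h[...,2]>120)).astype(np.uint8)
y[:,:205]=0;y[:,262:]=0;y[:180]=0;y[220:]=0;print('key px',y.sum())
E
```

```text
low back top [-56.4   0.5] low back bot [-56.6   0.5]
low L,R [-56.1 -41.3] [-56.   40.9]
loose back top [-57.4   0.4] bot [-57.4   0.5]
loose L,R [-54.8 -41.4] [-54.7  41.7]
key px 0
```

drive_tool(
  steps="0 0 0 -0.0009 -0.0003 0.005 255;0 0 0 -0.0009 -0.0003 0.012 255;0 0 0 -0.0009 -0.0003 0.019 255;0 0 0 -0.0009 -0.0003 0.024 255;0 0 0 -0.0009 -0.0003 0.027 255;0 0 0 -0.0009 -0.0003 0.03 255;0 0 0 -0.0009 -0.0003 0.032 255;0 0 0 -0.0009 -0.0003 0.034 255;0 0 0 -0.0009 -0.0003 0.035 255;0 0 0 -0.0009 -0.0003 0.035 255",
)

```text
t: 6.43
tcp_pos: [0.5035, 0.0107, 0.0456]
tcp_rot: [-180.0, -0.0, 172.4]
ft_force: [-0.4, 0.3, -0.9]
gripper_width: 0.136
finger_force: 25.0
```

drive_tool(
  steps="0 0 0 0 0 0.001 255;0 0 0 0 0 0.002 255;0 0 0 0 0 0.003 255;0 0 0 0 0 0.0035 255;0 0 0 0 0 0.004 255;0 0 0 0 0 0.004 255;0 0 0 0 0 0.004 255",
)

```text
t: 7.02
tcp_pos: [0.5035, 0.0107, 0.0417]
tcp_rot: [180.0, 0.0, 172.4]
ft_force: [0.3, -0.7, -2.2]
gripper_width: 0.136
finger_force: 25.0
```

```bash
python3 - <<'E'
from h import *
d=grab('wrist','w4');s=manip.read_state();print(s['t'],s['tcp_pos'],s['tcp_rot'],s['ft_force'],s['torque'])
im=d['image'].astype(int);b=(im[...,1]+1)/(im[...,2]+1)
for u in(215,254,290): print(u,im[134:162,u,2].tolist())
E
```

```text
7.0667 [0.5035279  0.01071011 0.04169728] [-1.79999892e+02  3.28678924e-03  1.72390429e+02] [ 0.58485141 -0.17843955 -2.32911354] [-0.00283932 -0.00396959  0.00106358]
215 [170, 173, 174, 176, 177, 179, 179, 176, 175, 95, 87, 91, 90, 126, 95, 88, 88, 138, 169, 168, 169, 169, 170, 170, 166, 208, 239, 240]
254 [178, 176, 176, 173, 173, 174, 172, 169, 170, 106, 88, 87, 92, 117, 101, 89, 87, 137, 160, 160, 164, 161, 163, 161, 161, 163, 162, 161]
290 [226, 228, 227, 142, 221, 224, 222, 222, 221, 174, 97, 88, 88, 101, 91, 88, 86, 116, 116, 120, 117, 121, 122, 117, 177, 193, 195, 196]
```

drive_tool(
  steps="0 0 0 0 0 0.0004 255;0 0 0 0 0 0.0008 255;0 0 0 0 0 0.0012 255;0 0 0 0 0 0.0012 255;0 0 0 0 0 0.0012 255",
)

```text
t: 7.48
tcp_pos: [0.5036, 0.0107, 0.0416]
tcp_rot: [180.0, 0.0, 172.4]
ft_force: [-4.0, -0.3, 14.5]
gripper_width: 0.137
finger_force: 25.0
```

drive_tool(
  steps="0 0 0 0 0 -0.0005 255;0 0 0 0 0 -0.001 255;0 0 0 0 0 -0.001 255;0 0 0 0 0 -0.001 200;0 0 0 0 0 -0.001 180;0 0 0 0 0 -0.001 170;0 0 0 0 0 -0.001 170;0 0 0 0 0 -0.001 170;0 0 0 0 0 -0.001 170",
)

```text
t: 8.23
tcp_pos: [0.5035, 0.0107, 0.0414]
tcp_rot: [-180.0, -0.0, 172.4]
ft_force: [0.2, 0.3, 0.4]
gripper_width: 0.334
finger_force: 0.0
```

Released. I'll lift and inspect.

drive_tool(
  steps="0 0 0 0 0 -0.01 170;0 0 0 0 0 -0.03 170;0 0 0 0 0 -0.07 170;0 0 0 0 0 -0.11 170;0 0 0 0 0 -0.15 170;0 0 0 0 0 -0.18 170;0 0 0 0 0 -0.18 170;0 0 0 0 0 -0.18 170",
)

```text
t: 8.9
tcp_pos: [0.5046, 0.0107, 0.2239]
tcp_rot: [180.0, 0.3, 172.4]
ft_force: [0.1, -1.1, -0.5]
gripper_width: 0.334
finger_force: 0.0
```

```bash
python3 - <<'E'
from h import *
d=grab('wrist','w5');t=grab('top','t5');p=grab('side','s5');s=manip.read_state();print(s['t'],s['tcp_pos'],s['tcp_rot'],s['ft_force'])
u,v=proj(d,(.501,.011,.038));print(u,v)
u,v=int(u),int(v)
a=d['image'][v-48:v+48,u-48:u+48];b=p['image'][180:220,205:262]
cv2.imwrite('pics/c5.png',np.hstack([cv2.resize(a,(400,400),interpolation=0),cv2.resize(b,(400,400),interpolation=2)]))
E
```

```text
9.05 [0.50241225 0.01073782 0.22036205] [-1.79983992e+02 -1.34393313e-01  1.72391238e+02] [0.03934038 0.12009418 0.21377409]
253.345582592867 171.00351602350025
```

View pics/c5.png

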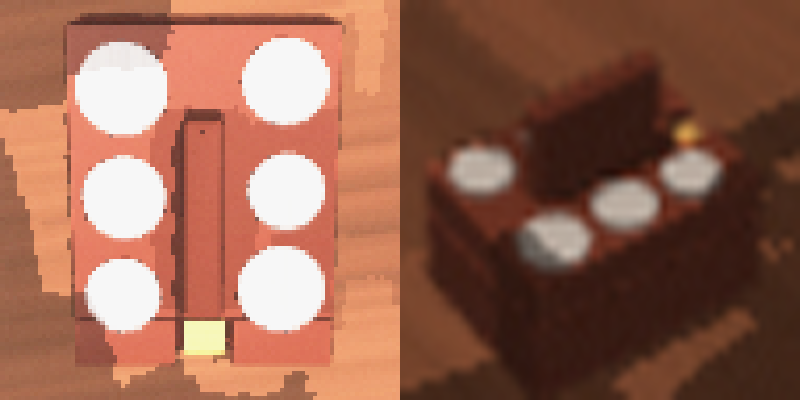

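The tray lies flat with the key centred in its notch (crop (205,338)), edges flush in both views. On to the keypad.

```bash
python3 - <<'E'
from h import *
s=manip.read_state();s['tcp_pos']=np.array([.5033,.0107,.2205])
s['tcp_rot']=np.array([180,0,172.4])
delta((.5074,-.3005,.06),168.5,s)
# refine key positions in latest top view (keys all up)
t=load('t5');h=cv2.cvtColor(t['image'],cv2.COLOR_BGR2HSV);w=((h[...,1]<90)&(h[...,2]>120)).astype(np.uint8)
w[:,:312]=0;w[:,376:]=0;w[:176]=0;w[242:]=0
n,l,st,ce=cv2.connectedComponentsWithStats(w)
for i in range(1,n):
    if st[i,4]>60: print(st[i,4],ce[i].round(1),ray(t,*ce[i],.032).round(4))
E
```

```text
turn [ 0.  -0.   3.9] shift [-0.0452 -0.3079  0.1605]
140 [340. 191.] [ 0.5876 -0.2475  0.032 ]
225 [349.9 208.3] [ 0.5447 -0.2704  0.032 ]
139 [367.3 197.2] [ 0.5742 -0.314   0.032 ]
115 [335.  217.3] [ 0.5211 -0.2338  0.032 ]
129 [362.8 223.8] [ 0.5076 -0.3004  0.032 ]
```

drive_tool(
  steps="0 0 3.9 -0.006 -0.041 0 255;0 0 3.9 -0.012 -0.082 0.02 255;0 0 3.9 -0.018 -0.12 0.04 255;0 0 3.9 -0.024 -0.16 0.06 255;0 0 3.9 -0.029 -0.195 0.08 255;0 0 3.9 -0.034 -0.23 0.1 255;0 0 3.9 -0.039 -0.265 0.11 255;0 0 3.9 -0.0452 -0.3 0.12 255;0 0 3.9 -0.0452 -0.308 0.13 255;0 0 3.9 -0.0452 -0.308 0.15 255;0 0 3.9 -0.0452 -0.308 0.16 255;0 0 3.9 -0.0452 -0.308 0.16 255;0 0 3.9 -0.0452 -0.308 0.16 255",
)

```text
t: 10.13
tcp_pos: [0.5066, -0.2992, 0.0603]
tcp_rot: [179.9, -0.2, 168.5]
ft_force: [0.2, 0.4, -0.2]
gripper_width: 0.008
finger_force: 0.0
```

```bash
python3 - <<'E'
from h import *
s=manip.read_state();print(s['tcp_pos'],s['gripper_width']);d=grab('wrist','w6');p=grab('side','s6')
cv2.imwrite('pics/c6.png',np.hstack([cv2.resize(d['image'],(400,300)),cv2.resize(p['image'][200:275,275:375],(400,300),interpolation=2)]))
delta((.5074,-.3003,.06),168.5)
E
```

```text
[ 0.50658425 -0.29917513  0.0602837 ] 0.008368179969828943
turn [-0.    0.01  0.06] shift [ 0.0004 -0.0006  0.0019]
```

View pics/c6.png

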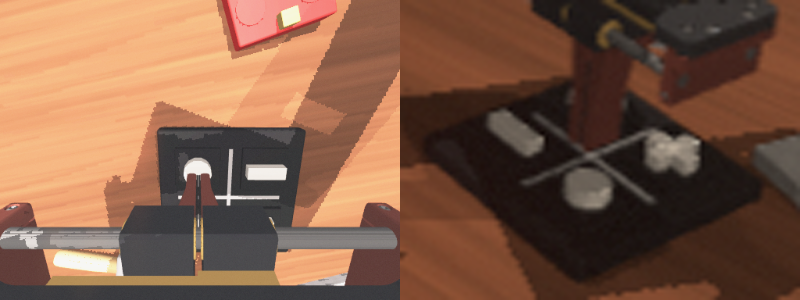

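Fingers are centred over the round key (wrist crop (197,170)); the bar is at (266,173) and well clear. Pressing the round key.

drive_tool(
  steps="0 0 0 0.0004 -0.0006 0.015 255;0 0 0 0.0004 -0.0006 0.025 255;0 0 0 0.0004 -0.0006 0.03 255;0 0 0 0.0004 -0.0006 0.033 255;0 0 0 0.0004 -0.0006 0.0345 255;0 0 0 0.0004 -0.0006 0.035 255;0 0 0 0.0004 -0.0006 0.035 255;0 0 0 0.0004 -0.0006 0.035 255;0 0 0 0.0004 -0.0006 0.035 255",
)

```text
t: 10.98
tcp_pos: [0.5071, -0.301, 0.0269]
tcp_rot: [180.0, 0.0, 168.5]
ft_force: [-0.5, 3.6, 4.6]
gripper_width: 0.005
finger_force: 2.3
```

drive_tool(
  steps="0 0 0 0 0 0.001 255;0 0 0 0 0 0.0015 255;0 0 0 0 0 0.0015 255;0 0 0 0 0 0.0015 255;0 0 0 0 0 0.0015 255",
)

```text
t: 11.4
tcp_pos: [0.5072, -0.3011, 0.0262]
tcp_rot: [-180.0, 0.0, 168.5]
ft_force: [-3.4, 5.3, 15.0]
gripper_width: 0.005
finger_force: 7.5
```

Round fully down at 15 N. Release it and move over the bar.

drive_tool(
  steps="0 0 0 0 0 -0.01 255;0 0 0 0 0 -0.035 255;0 0 0 0 0 -0.035 255;0 0 0 0 0 -0.035 255;0 0 0 0 0.035 -0.035 255;0 0 0 0 0.06 -0.035 255;0 0 0 0 0.068 -0.035 255;0 0 0 0 0.068 -0.035 255;0 0 0 0 0.068 -0.035 255;0 0 0 0 0.068 -0.035 255",
)

```text
t: 12.23
tcp_pos: [0.5206, -0.2353, 0.0597]
tcp_rot: [-180.0, 0.0, 168.5]
ft_force: [-0.3, 1.0, 0.0]
gripper_width: 0.005
finger_force: 0.0
```

```bash
python3 - <<'E'
from h import *
s=manip.read_state();print(s['t'],s['tcp_pos'],s['ft_force']);delta((.5209,-.2338,.0255),168.5)
E
```

```text
12.2333 [ 0.52057304 -0.23533927  0.05967124] [-0.2942476   1.04200709  0.04613077]
turn [-0.02  0.   -0.02] shift [-0.      0.0016  0.0342]
```

drive_tool(
  steps="0 0 0 0 0.001 0.015 255;0 0 0 0 0.001 0.025 255;0 0 0 0 0.001 0.029 255;0 0 0 0 0.001 0.032 255;0 0 0 0 0.001 0.034 255;0 0 0 0 0.001 0.035 255;0 0 0 0 0.001 0.0355 255;0 0 0 0 0.001 0.0355 255;0 0 0 0 0.001 0.0355 255;0 0 0 0 0.001 0.0355 255",
)

```text
t: 13.07
tcp_pos: [0.5203, -0.2342, 0.0261]
tcp_rot: [-180.0, -0.0, 168.5]
ft_force: [-6.7, -2.1, 16.7]
gripper_width: 0.005
finger_force: 8.5
```

Bar fully down. Release it and move to the square key.

drive_tool(
  steps="0 0 0 0 0 -0.01 255;0 0 0 0 0 -0.034 255;0 0 0 0 0 -0.034 255;0 0 0 0 0 -0.034 255;0 0 0 -0.035 0 -0.034 255;0 0 0 -0.06 0 -0.034 255;0 0 0 -0.068 0.0005 -0.034 255;0 0 0 -0.068 0.0005 -0.034 255;0 0 0 -0.068 0.0005 -0.034 255;0 0 0 -0.068 0.0005 -0.034 255",
)

```text
t: 13.9
tcp_pos: [0.5855, -0.2458, 0.0575]
tcp_rot: [180.0, -0.2, 168.5]
ft_force: [-0.2, 0.6, 0.4]
gripper_width: 0.009
finger_force: 0.0
```

drive_tool(
  steps="0 0 0 -0.001 0 0.013 255;0 0 0 -0.001 0 0.023 255;0 0 0 -0.001 0 0.027 255;0 0 0 -0.001 0 0.030 255;0 0 0 -0.001 0 0.032 255;0 0 0 -0.001 0 0.033 255;0 0 0 -0.001 0 0.034 255;0 0 0 -0.001 0 0.034 255;0 0 0 -0.001 0 0.034 255;0 0 0 -0.001 0 0.034 255",
)

```text
t: 14.73
tcp_pos: [0.5872, -0.2463, 0.0261]
tcp_rot: [180.0, -0.2, 168.5]
ft_force: [-9.6, 4.1, 19.8]
gripper_width: 0.004
finger_force: 10.0
```

Square fully down. Release it, rise and check.

drive_tool(
  steps="0 0 0 0 0 -0.01 255;0 0 0 0 0 -0.04 255;0 0 0 0 0 -0.08 255;0 0 0 0 0 -0.12 255;0 0 0 0 0 -0.15 255;0 0 0 0 0 -0.15 255;0 0 0 0 0 -0.15 255;0 0 0 0 0 -0.15 255",
)

```text
t: 15.4
tcp_pos: [0.5879, -0.2465, 0.1737]
tcp_rot: [180.0, -0.1, 168.5]
ft_force: [-0.7, -0.3, -0.1]
gripper_width: 0.007
finger_force: 0.0
```

```bash
python3 - <<'E'
from h import *
t=grab('top','t7');s=manip.read_state();print(s['t'],s['tcp_pos'],s['ft_force'])
a=load('t5')['image'];k,c=traymask(a,(205,185,264,252));k2,c2=traymask(t['image'],(205,185,264,252))
print(rect(load('t5'),c,.038),rect(t,c2,.038))
cv2.imwrite('pics/t7b.png',cv2.resize(t['image'],(800,600)))
E
```

```text
15.45 [ 0.58748032 -0.24627522  0.1728788 ] [0.24295064 0.70473019 0.84878735]
((511.126220703125, 11.316925048828125), (161.41087341308594, 142.5397186279297), 2.0800411701202393) ((500.31439208984375, 9.597023010253906), (88.10643005371094, 115.17752075195312), 82.36860656738281)
```

View pics/t7b.png

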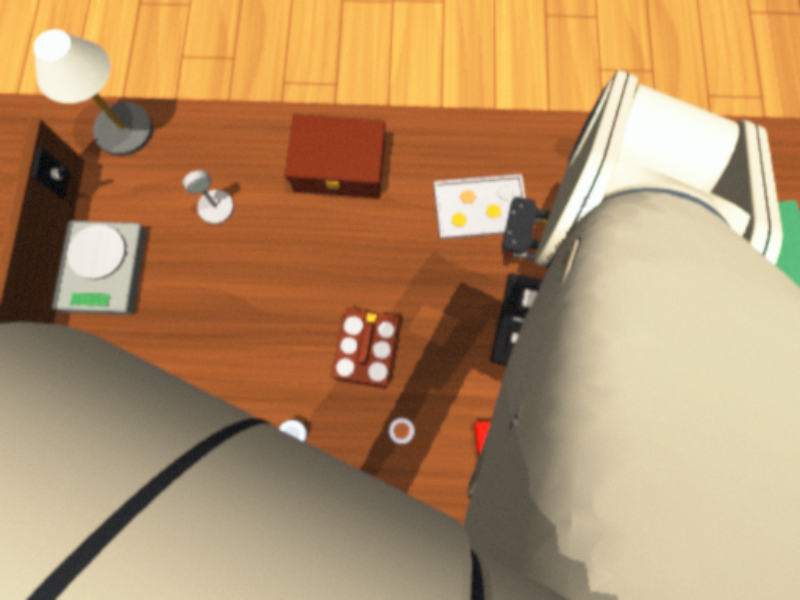

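The tray is seated at (366,348) with the key in its notch at (371,317), at the same centre and heading as the fixed tray. The bystanders I can see haven't moved, and the arm is clear. Handing in.

```bash
python3 -c "
from station import manip
print(manip.close_job())"
```

```text
the job is handed in; nothing more can be done
None
```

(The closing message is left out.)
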